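Put the torch on charge in the ready bay

ROBOT

A 6-joint arm with a two-finger parallel gripper is mounted at the origin on a cart in front of the work surface, level with it; the furniture and walls round the work are solid. World frame = base frame: x ahead of the robot, y to its left, z up, the work surface at z = 0. Lengths are in m, angles in rad, forces in N, time in s.
With the tool pointing down it reaches from about 0.375 to 0.975 m from the base axis. Payload 3.8 kg.
Tool frame: the origin (TCP) lies where the fingers leave the gripper's body, on its centre line; the fingertips stand 73 mm ahead of it and the grasp point (between the pads) lies 54 mm ahead of it; z points along the fingers, y is the line along which they close (so a half turn about z gives the same grasp; the last joint's range is limited). The gripper opens to 85 mm and grips with 20 to 120 N. Pads are 22 mm wide; open, the fingers measure 114 mm over their backs; the gripper's body (76 mm by 85 mm) begins 54 mm behind the grasp point. The pads swing forward as they close: fully open they stand 13 mm farther back than shut.
Start: joints at [1.286, 0.264, 1.604, -0, 1.274, -0.037], TCP at [0.166, 0.654, 0.304] pointing down, gripper open.
Joint ranges: [-2.63, 2.63], [-0.94, 2.18], [0.31, 2.57], [-1.31, 4.45], [0, 2.66], [-2.55, 2.55]. Speed limits (rad/s): [2.57, 2.57, 3.14, 3.14, 3.14, 3.14].

INTERFACE

Orientations are given as a rotation vector (axis times angle).
In Python, from plant import env, imaging gives the robot as it stands.
- The arm moves only by the shell command python3 -m creep 'ROWS'. ROWS is text: rows parted by semicolons, each of 5 numbers parted by spaces: the shift along the tool's x, y, z in units of 30 mm (1.0 is 30 mm), then the turn about the tool's z in units of 10 degrees (1.0 is 10 degrees), then the finger opening in mm, from 0 to 85.4. A call has 1 to 12 rows; each row shifts and turns the commanded pose from where the row before left it, along the tool's axes as they then stand; what a row does not reach is not made up. A row lasts 1/8 s, in which the tool goes at most 62.5 mm and 10.7 degrees, less where a joint would pass 70% of its speed; a pose out of reach is approached as far as the arm can. A call is refused whole if a number of a shift passes 1 or a number of a turn 1, either way. A call with a gripper value outside its range is refused whole. The fingers move at their own pace and stop on an object; the grip force is fixed at half the most. Time passes only in rows, so rows that do not move let the fingers close. It gives the time, the measured TCP pose, the force, the opening and the grip force at its end, in the units of the state.
- env.get_state(): the state, without advancing time (a new reading comes with each control period).
- imaging.snapshot(name): name is "scene" or "top" or "wrist"; returns (picture, depth): 400x640x3 uint8, blue, green, red; 400x640 float32, m along the optical axis (not along the pixel's ray), 0 where there is no reading.
- imaging.calibration(name): a dict with "camera_matrix" (3x3 intrinsics, pixels), "rvec" (rotation vector, rad) and "tvec" (3), from world to camera coordinates, as OpenCV has them; the wrist camera has in their place "T_tool_cam" (4x4, takes a point from camera to tool coordinates, whose origin is the TCP and whose axes are the flange's). Camera axes: x right, y down, z forward; pixel columns grow to the right and rows downward; lengths in m; the calibration is good to about 2 mm. A picture is of the moment at which its call begins: read the wrist's pose just before it. calibration takes no time and is no camera call.
- env.hand_in(): hands the job in; it is judged then, once.
The state is a dict: "time": time; "joints": joint angles; "dq": joint speeds; "joint_torque": joint torques, N m; "ee_pos": TCP position; "orientation": TCP orientation; "wrist_force": force on the tool from outside, world axes, zero at the start; "moment": the same for the moment, N m; "opening": finger opening in m; "finger_force": force on a finger pad.
Only numpy, scipy, OpenCV 4.12 (cv2) and the standard library are available. Lean on these libraries where they do the work, as an engineer would, in place of code of your own. Each camera call takes 0.05 s, during which the arm holds its last target. There are 200 camera calls.

TASK

Put the loose torch on charge in the dock bay whose lamp is green: lay it in the cradle with its narrow tail end pushed right up against the contact block and its head towards the front, and let go of it. Then press that bay's blue button fully down and release it. Do not press the other bays' buttons, and leave the torch that is already charging and the things around undisturbed.

Things in the scene. Friction and masses are not known exactly. Their poses are not given: they have to be found in the camera images.
- torch_mid (a point): The torch to be charged: a small black torch lying on the bench to the robot's right, 105 mm long; the head end is 28 mm across, the plain handle tapers to 21 mm at the tail. This point is on its axis at mid-length (about 12 mm above the bench while it lies there). Its y axis runs along the torch from head to tail. Grip it at mid-length across about 24 mm.
- torch_tail (a point): Centre of the torch's narrow tail end, 52 mm from the middle.
- torch_head (a point): Centre of the torch's wide head end (28 mm across), 52 mm from the middle on the other side.
- dock: Charging dock: black base plate 200 mm deep (its x), 310 mm wide (its y), 12 mm thick, origin under its centre; its x points to the back, away from the robot. Three equal bays side by side, 100 mm apart in y. Each bay, front to back: blue push button, grey open cradle, black contact block with a lamp on its top. Which bay's lamp is green differs each time.
- green_lamp (a point): Foot of the green lamp, on top of its bay's contact block, on the bay's axis, 60 mm above the bench; x to the back, y left, z up. In this frame: the upright contact face for the torch's tail is at x = -10 mm; a docked torch has its middle at x = -62, y = 0, z = -22 mm; the bay's button is at x = -162, y = 0 mm.
- green_bay: Cradle of the green-lamp bay; origin on the base plate (12 mm above the bench), axes as the dock's. Front saddle 22 mm long about x = -17 mm, floor z = 12 mm; rear one 22 mm long about x = 62, floor z = 15; side walls flare outward, tops at z = 30. Between them 57 mm is free for the fingers, base there z = 4. Contact face at x = 78. The red bays are alike.
- red_lamp_1 (a point): Foot of a red lamp, axes and bay measures as for the green lamp; that bay is in use: the other torch lies in it.
- red_lamp_2 (a point): Foot of the other red lamp, same measures; that bay is faulty and empty.
- parked_torch_mid (a point): Middle of the second, identical torch, which is already charging in a red-lamp bay. Leave it alone.
- button_1_top (a point): Centre of the top of the blue button of the left bay (seen from the robot), 28 mm across; pressed straight down.
- button_1 (a joint): Travel of the left bay's button: 0 up, 0.006 m fully down; spring-loaded, 5 N at the bottom.
- button_2_top (a point): Centre of the top of the blue button of the middle bay (seen from the robot), 28 mm across; pressed straight down.
- button_2 (a joint): Travel of the middle bay's button: 0 up, 0.006 m fully down; spring-loaded, 5 N at the bottom.
- button_3_top (a point): Centre of the top of the blue button of the right bay (seen from the robot), 28 mm across; pressed straight down.
- button_3 (a joint): Travel of the right bay's button: 0 up, 0.006 m fully down; spring-loaded, 5 N at the bottom.
- torch: The same torch to be charged; origin under its middle, 14 mm below point torch_mid.
- marker: Bystander: blue marker pen, 13 mm thick, 130 mm long, lying; origin at the middle of its underside. Not to be disturbed.
- valve_spring: Bystander: dark steel valve spring, 27 mm across, 43 mm tall, standing; origin at the middle of its underside. Not to be disturbed.
- aerosol: Bystander: green aerosol can with a red cap, 65 mm across, 190 mm tall, standing; origin at the middle of its underside. Not to be disturbed.
- spanner: Bystander: small steel spanner, 146 mm long, 6 mm thick, lying; origin at the middle of its underside. Not to be disturbed.
There are look-alikes about, which are no part of the job. Leave any purple or yellow look-alike of the torch alone.

How it is judged:
By the outcome, as a careful person would: the job done as asked, in the order asked, and still so for the second after the job is handed in, with the robot touching nothing.
It also fails if it takes over 45 s, if anything falls off the work surface, if the arm or the gripper's body presses on something with over 40 N, if the wrist force passes 120 N, or if a joint passes its speed limit or range.

## Working session

There is one attempt and no reset: what is moved stays moved. The work goes in short steps, Python scripts to look and compute and a shell command to move; the robot and the scene stay as the last step left them, time stands still between calls to the robot, and variables do not carry over. Pictures are saved under pics/ and viewed, at most 10 in all, crops included, and the job is handed in when it is done.

```bash
mkdir -p pics; python3 - <<'E'
from plant import env, imaging
import cv2,numpy as np
s=env.get_state(); print({k:np.round(v,3).tolist() for k,v in s.items()})
for n in("scene","top"):
    p,d=imaging.snapshot(n); cv2.imwrite(f"pics/{n}0.png",p); np.save(f"pics/{n}0.npy",d)
    c=imaging.calibration(n); R=cv2.Rodrigues(np.array(c["rvec"],float))[0]; print(n,np.round(c["camera_matrix"],1).tolist(),"pos",-R.T@np.array(c["tvec"]).ravel())
print(imaging.calibration("wrist"))
E
```

```text
{'time': 0.0, 'joints': [1.286, 0.265, 1.605, -0.0, 1.274, -0.037], 'dq': [0.0, -0.001, 0.001, 0.0, 0.0, -0.0], 'joint_torque': [0.003, -51.509, -36.733, 0.0, 0.013, 0.0], 'ee_pos': [0.165, 0.654, 0.303], 'orientation': [-0.388, -3.117, 0.004], 'wrist_force': [-1.191, 0.454, -0.637], 'moment': [-0.029, -0.01, -0.013], 'finger_force': 0.0, 'opening': 0.085}
scene [[515.0, 0.0, 322.5], [0.0, 515.0, 197.3], [0.0, 0.0, 1.0]] pos [-0.47214716 -0.64566734  1.22809494]
top [[389.5, 0.0, 323.3], [0.0, 389.5, 198.2], [0.0, 0.0, 1.0]] pos [ 0.40686572 -0.06176095  1.27812711]
{'camera_matrix': array([[290.1581668 ,   0.        , 317.51575716],
       [  0.        , 290.1581668 , 203.11580774],
       [  0.        ,   0.        ,   1.        ]]), 'T_tool_cam': array([[-6.63700950e-04, -9.60896144e-01, -2.76908214e-01,
         6.99974664e-02],
       [ 9.99999728e-01, -7.26719146e-04,  1.24954245e-04,
         5.49068362e-04],
       [-3.21302553e-04, -2.76908056e-01,  9.60896366e-01,
        -7.19286035e-02],
       [ 0.00000000e+00,  0.00000000e+00,  0.00000000e+00,
         1.00000000e+00]])}
```

View pics/top0.png

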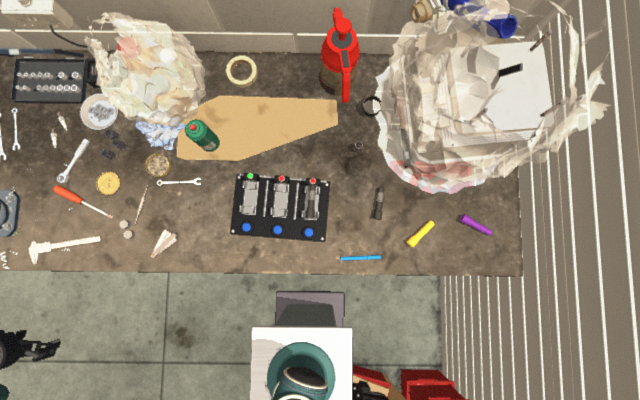

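View pics/scene0.png

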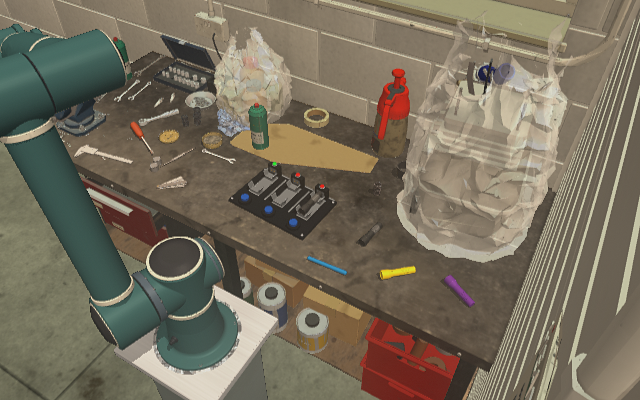

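Top view: green lamp at (250,176), so the left bay; its button is at (246,227). The black torch is at about (377,203), with yellow and purple look-alikes to its right and the marker at (360,258). I'll measure these with zoomed crops.

```bash
cat > h.py <<'E'
import cv2,numpy as np
from plant import env, imaging
def cam(n,s=None):
    c=imaging.calibration(n);K=np.array(c["camera_matrix"])
    if n=="wrist":
        T=np.eye(4);T[:3,:3]=cv2.Rodrigues(np.array(s["orientation"],float))[0];T[:3,3]=s["ee_pos"]
        T=T@c["T_tool_cam"];return K,T[:3,:3],T[:3,3]
    R=cv2.Rodrigues(np.array(c["rvec"],float))[0];return K,R.T,-R.T@np.array(c["tvec"]).ravel()
def ray(C,uv,z):
    K,R,o=C;d=R@np.linalg.solve(K,[uv[0],uv[1],1.]);return o+d*(z-o[2])/d[2]
def blobs(m,amin=6):
    n,l,st,ce=cv2.connectedComponentsWithStats(m.astype(np.uint8));return [(ce[i],st[i,4]) for i in range(1,n) if st[i,4]>=amin]
E
python3 - <<'E'
from h import *
p=cv2.imread("pics/top0.png");C=cam("top")
hsv=cv2.cvtColor(p,cv2.COLOR_BGR2HSV);H,S,V=cv2.split(hsv)
roi=np.zeros(H.shape,bool);roi[165:245,228:335]=1
for n,m,z in(("green",(H>45)&(H<85)&(S>120)&(V>70),.065),("red",((H<8)|(H>172))&(S>120)&(V>90),.065),("blue",(H>95)&(H<125)&(S>140)&(V>90),.03)):
    for c,a in blobs(m&roi): print(n,c.round(1),a,ray(C,c,z).round(4))
roi[:]=0;roi[180:226,360:396]=1
for c,a in blobs((V<60)&roi,20):print("torch",c,a,ray(C,c,.013).round(4))
a=cv2.resize(p[175:235,350:405],None,fx=7,fy=7,interpolation=2)
b=cv2.resize(cv2.imread("pics/scene0.png")[215:255,345:395],None,fx=7,fy=7,interpolation=2)
o=np.zeros((420,740,3),np.uint8);o[:420,:385]=a;o[:280,388:738]=b;cv2.imwrite("pics/crop1.png",o)
E
```

```text
green [249.3 175.1] 17 [0.6268 0.1709 0.065 ]
red [280.9 177.7] 24 [0.6199 0.071  0.065 ]
red [312.4 180.1] 19 [ 0.6132 -0.0287  0.065 ]
blue [246.  226.9] 68 [0.4649 0.1824 0.03  ]
blue [277.1 229.2] 66 [0.459  0.0829 0.03  ]
blue [308.2 232. ] 65 [ 0.4511 -0.0167  0.03  ]
torch [374.60869565 210.73913043] 23 [ 0.5233 -0.2316  0.013 ]
```

View pics/crop1.png

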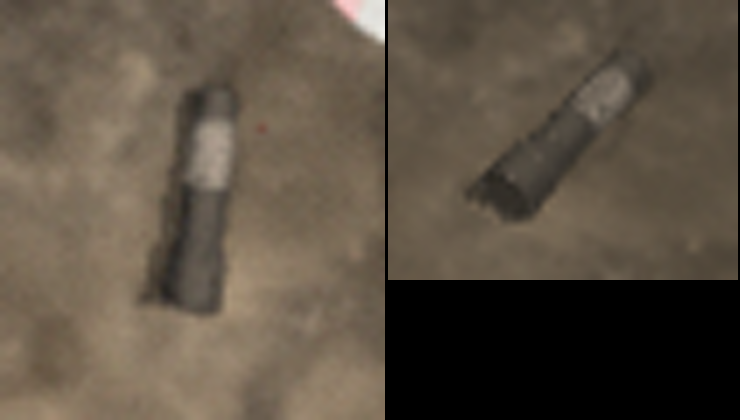

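The crop shows the wide head at the near end (top px ≈ 378,219) and the tail away from the robot (px ≈ 381,187), so the torch already points the right way. Next I'll work out the approach.

```bash
cat >> h.py <<'E'
def to(xyz,yaw=None,s=None):
    """units to bring grasp point (TCP+54mm) to xyz and tool -x to world yaw (deg); turn first, then shift in turned axes"""
    s=s or env.get_state();R=cv2.Rodrigues(np.array(s["orientation"],float))[0];g=np.array(s["ee_pos"])+.054*R[:,2]
    cur=np.degrees(np.arctan2(-R[1,0],-R[0,0]));t=0 if yaw is None else cur-yaw
    R2=R@cv2.Rodrigues(np.array([0,0,np.radians(t)]))[0]
    print("t",round(s["time"],2),"grasp",g.round(4),"yaw",round(cur,2),"tilt",(R[:2,2]).round(4),"-> turn",round(t/10,3),"shift",(R2.T@(np.array(xyz)-g)/.03).round(3))
E
python3 - <<'E'
from h import *
C=cam("top");t=ray(C,(380.7,187.2),.012);h=ray(C,(378.,219.4),.015);d=t-h
print(t,h,np.linalg.norm(d[:2]));yaw=np.degrees(np.arctan2(d[1],d[0]));m=(t+h)/2;print(m,yaw)
to([m[0],m[1],.25],yaw)
to([m[0]-.06,m[1],.2],yaw)
E
```

```text
[ 0.60131023 -0.25209743  0.012     ] [ 0.49502388 -0.24218331  0.015     ] 0.10674772955894576
[ 0.54816705 -0.24714037  0.0135    ] -5.328987132441642
t 0.1 grasp [0.1654 0.6538 0.2487] yaw -14.2 tilt [-0.0005 -0.002 ] -> turn -0.887 shift [-1.5492e+01 -2.8715e+01  8.0000e-03]
t 0.1 grasp [0.1654 0.6538 0.2487] yaw -14.2 tilt [-0.0005 -0.002 ] -> turn -0.887 shift [-13.502 -28.898   1.676]
```

```bash
python3 -m creep '0 0 0 -0.887 85; -0.5 -1 0 0 85; -0.5 -1 0 0 85; -0.5 -1 0 0 85; -0.5 -1 0 0 85; -0.5 -1 0 0 85; -0.5 -1 0 0 85; -0.5 -1 0 0 85; -0.5 -1 0 0 85; -0.5 -1 0 0 85; -0.5 -1 0 0 85; -0.5 -1 0 0 85'
python3 -m creep '-0.5 -1 0 0 85; -0.5 -1 0 0 85; -0.5 -1 0 0 85; -0.5 -1 0 0 85; -0.5 -1 0 0 85; -0.5 -1 0 0 85; -0.5 -1 0 0 85; -0.5 -1 0 0 85; -0.5 -1 0 0 85; -0.5 -1 0 0 85; -0.5 -1 0 0 85; -0.5 -1 0 0 85'
python3 -m creep '-0.5 -1 0.3 0 85; -0.5 -1 0.5 0 85; -0.5 -1 0.5 0 85; -0.5 -1 0.5 0 85; -0.5 -1 0.2 0 85; 0 -0.7 0 0 85; 0 0 0 0 85; 0 0 0 0 85'
python3 - <<'E'
from h import *
to([.548,-.247,.2],-5.3)
s=env.get_state();p,d=imaging.snapshot("wrist");cv2.imwrite("pics/w1.png",p);np.save("pics/w1.npy",d)
import json;json.dump({k:np.array(v).tolist() for k,v in s.items()},open("pics/w1.json","w"))
E
```

```text
time: 1.6
ee_pos: [0.2992, 0.3092, 0.3035]
orientation: [-0.146, -3.138, 0.001]
wrist_force: [0.5, 0.1, 0.6]
opening: 0.0852
finger_force: 0.0
time: 3.1
ee_pos: [0.445, -0.0657, 0.3035]
orientation: [-0.146, -3.138, -0.0]
wrist_force: [0.3, 0.1, 0.1]
opening: 0.0848
finger_force: 0.0
time: 4.1
ee_pos: [0.5034, -0.2414, 0.2441]
orientation: [-0.146, -3.138, -0.001]
wrist_force: [-0.2, -0.3, -0.4]
opening: 0.085
finger_force: 0.0
t 4.1 grasp [ 0.5034 -0.2413  0.1901] yaw -5.34 tilt [0.     0.0005] -> turn -0.004 shift [-1.497 -0.05  -0.329]
```

View pics/w1.png

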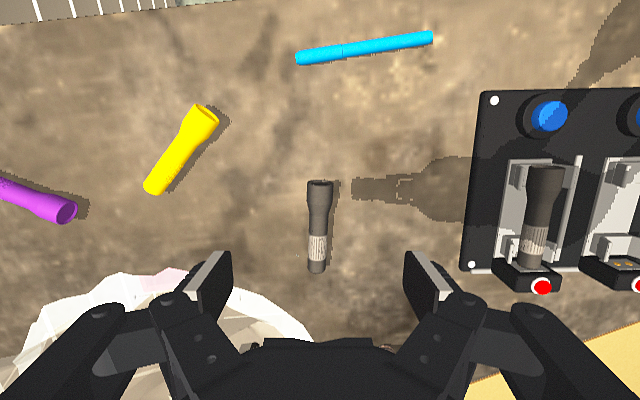

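Wrist view: torch head at about (320,183), tail at (316.5,271). A crumpled bag sits at the lower left, so I'll measure the torch precisely and check the bag clearance with depth.

```bash
python3 - <<'E'
from h import *
import json
s=json.load(open("pics/w1.json"));C=cam("wrist",s);p=cv2.imread("pics/w1.png")
d=np.load("pics/w1.npy");v,u=np.mgrid[0:400,0:640]
def cloud(C,d):
    K,R,o=C;return (np.stack([(u-K[0,2])/K[0,0]*d,(v-K[1,2])/K[1,1]*d,d],-1))@R.T+o
P=cloud(C,d)
m=np.zeros(d.shape,bool);m[170:285,295:345]=1;m&=(P[...,2]>.006)&(P[...,2]<.04)&(d>0)
q=P[m];xy=q[:,:2];c=xy.mean(0);w=np.linalg.svd(xy-c,full_matrices=False)[2][0];w*=np.sign(w[0]);a=(xy-c)@w
print("n",len(q),"c",c,"ext",a.min(),a.max(),"yaw",np.degrees(np.arctan2(w[1],w[0])),"zmax",q[:,2].max())
b=(xy-c)@[-w[1],w[0]]
for lo in np.arange(-.055,.056,.011):
    k=(a>lo)&(a<lo+.011)
    if k.sum()>3:print(round(lo,3),k.sum(),(np.percentile(b[k],[2,98])*1e3).round(1),q[k,2].max().round(4))
print(P[150,10:20:5],"floor",P[230,250],P[230,380])
e=[ray(C,(320,180),.014),ray(C,(316.5,272),.012)];print("rays",e)
D=np.load("pics/top0.npy");Q=cloud(cam("top"),D)
k=(D>0)&(Q[...,2]>.03)&(Q[...,0]>.44)&(Q[...,0]<.70)&(Q[...,1]<-.13)&(Q[...,1]>-.42)
print("obst top",k.sum());o=Q[k]
for i in np.argsort(np.hypot(o[:,0]-.548,o[:,1]+.247))[:8]:print(o[i].round(3))
k=(d>0)&(P[...,2]>.03)&(P[...,2]<.15)&(v<330)&(u<170)&(v>250);o=P[k]
for i in np.argsort(np.hypot(o[:,0]-.548,o[:,1]+.247))[:4]:print("w",o[i].round(3))
E
```

```text
n 1875 c [ 0.54179396 -0.24372892] ext -0.04471263165821651 0.05958296034697633 yaw -7.714723829862318 zmax 0.030620648158077024
-0.055 22 [-13.5  12.8] 0.0284
-0.044 336 [-13.1  12.9] 0.0306
-0.033 257 [-12.8  13.5] 0.0306
-0.022 189 [-11.5  11.4] 0.029
-0.011 183 [-10.1   9.6] 0.0261
0.0 180 [-9.7 10. ] 0.0263
0.011 170 [-9.4  9.7] 0.0256
0.022 167 [-10.2  10. ] 0.0249
0.033 164 [-9.9 10.5] 0.0255
0.044 157 [-9.5 10.1] 0.0245
0.055 50 [-9.2  9.2] 0.0239
[[ 4.34264626e-01 -5.65984773e-01  4.00960508e-04]
 [ 4.34765202e-01 -5.59668910e-01  1.34314032e-03]] floor [ 0.54881442 -0.32337697  0.00214475] [ 0.56317164 -0.17356803  0.00164227]
rays [array([ 0.49541801, -0.23729375,  0.014     ]), array([ 0.60455017, -0.25140056,  0.012     ])]
obst top 5722
[ 0.521 -0.246  0.033]
[ 0.508 -0.243  0.033]
[ 0.628 -0.298  0.253]
[ 0.625 -0.303  0.253]
[ 0.627 -0.302  0.246]
[ 0.625 -0.305  0.256]
[ 0.628 -0.3    0.253]
[ 0.627 -0.302  0.258]
w [ 0.617 -0.444  0.035]
w [ 0.618 -0.446  0.03 ]
w [ 0.618 -0.446  0.034]
w [ 0.618 -0.448  0.035]
```

```bash
python3 - <<'E'
from h import *
to([.5492,-.2447,.06],-7.7)
to([.5492,-.2447,.024],-7.7)
E
```

```text
t 4.15 grasp [ 0.5035 -0.2412  0.1902] yaw -5.31 tilt [0.0002 0.0003] -> turn 0.239 shift [-1.524  0.086  4.341]
t 4.15 grasp [ 0.5035 -0.2412  0.1902] yaw -5.31 tilt [0.0002 0.0003] -> turn 0.239 shift [-1.524  0.085  5.541]
```

```bash
python3 -m creep '0 0 0 0.24 50; -0.76 0.04 0.3 0 50; -0.76 0.04 1 0 50; 0 0 1 0 50; 0 0 1 0 50; 0 0 1 0 50; 0 0 0 0 50; 0 0 0 0 50'
python3 - <<'E'
from h import *
to([.5492,-.2447,.024],-7.7)
s=env.get_state();p,d=imaging.snapshot("wrist");cv2.imwrite("pics/w2.png",p)
E
```

```text
time: 5.15
ee_pos: [0.55, -0.2454, 0.1162]
orientation: [0.21, 3.133, -0.001]
wrist_force: [0.4, -1.2, 0.6]
opening: 0.05
finger_force: 0.0
t 5.15 grasp [ 0.55   -0.2455  0.0622] yaw -7.69 tilt [ 0.0014 -0.0007] -> turn 0.001 shift [0.033 0.022 1.273]
```

View pics/w2.png

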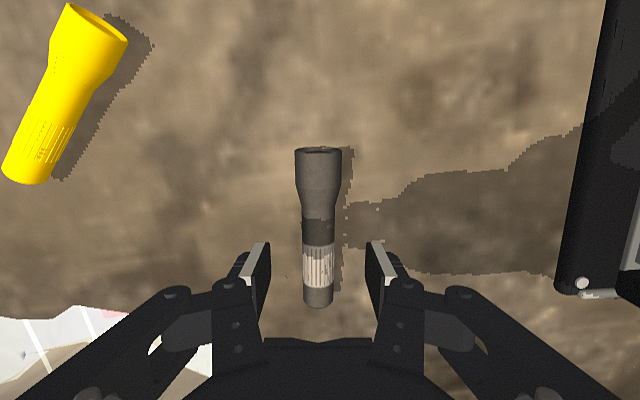

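The torch (head at 318,150, tail at 317,305) is centred between the pads, so I'll go down and close.

```bash
python3 -m creep '0.03 0.02 0.6 0 50; 0 0 0.6 0 45; 0 0 0.05 0 40; 0 0 0 0 30; 0 0 0 0 15; 0 0 0 0 5; 0 0 0 0 5; 0 0 0 0 5; 0 0 0 0 5'
```

```text
time: 6.32
ee_pos: [0.5486, -0.245, 0.0775]
orientation: [0.212, 3.134, -0.0]
wrist_force: [-0.8, 0.3, -0.1]
opening: 0.0222
finger_force: 58.8
```

```bash
python3 -m creep '0 0 -0.5 0 5; 0 0 -1 0 5; 0 0 -1 0 5; 0 0 -1 0 5; 0 0 -1 0 5; 0 0 -0.5 0 5; 0 0 0 -0.37 5; 0 0 0 0 5'
python3 - <<'E'
from h import *
to([.50,.178,.17],-4)
s=env.get_state();print(s["opening"],s["finger_force"],s["wrist_force"])
E
```

```text
time: 7.32
ee_pos: [0.5483, -0.2448, 0.2275]
orientation: [-0.111, -3.139, -0.0]
wrist_force: [-0.0, 0.8, -1.7]
opening: 0.0222
finger_force: 58.9
t 7.33 grasp [ 0.5483 -0.2448  0.1735] yaw -4.06 tilt [-0.0001  0.0001] -> turn -0.006 shift [ 2.588 13.947  0.118]
0.022210533158266658 58.92015676537994 [-0.048541    0.80093787 -1.69493063]
```

```bash
python3 -m creep '0.2 0.6 0 0 5; 0.2 1 0 0 5; 0.2 1 0 0 5; 0.2 1 0 0 5; 0.2 1 0 0 5; 0.2 1 0 0 5; 0.2 1 0 0 5; 0.2 1 0 0 5; 0.2 1 0 0 5; 0.2 1 0 0 5; 0.2 1 0 0 5; 0.2 1 0 0 5'
python3 -m creep '0.1 1 0 0 5; 0.1 1 0 0 5; 0 0.35 0 0 5; 0 0 0 0 5; 0 0 0 0 5'
python3 - <<'E'
from h import *
import json
s=env.get_state();p,d=imaging.snapshot("wrist");cv2.imwrite("pics/w3.png",p);np.save("pics/w3.npy",d)
json.dump({k:np.array(v).tolist() for k,v in s.items()},open("pics/w3.json","w"))
to([.5,.178,.17],-4)
C=cam("wrist",s);H,S,V=cv2.split(cv2.cvtColor(p,cv2.COLOR_BGR2HSV))
for n,m,z in(("green",(H>45)&(H<85)&(S>120)&(V>70),.065),("red",((H<8)|(H>172))&(S>120)&(V>90),.065),("blue",(H>95)&(H<125)&(S>140)&(V>90),.03)):
    for c,a in blobs(m,60): print(n,c.round(1),a,ray(C,c,z).round(4))
E
```

```text
time: 8.82
ee_pos: [0.4995, 0.1089, 0.2267]
orientation: [-0.111, -3.138, -0.0]
wrist_force: [-0.2, 0.3, -2.2]
opening: 0.0225
finger_force: 59.0
time: 9.45
ee_pos: [0.4997, 0.1774, 0.2271]
orientation: [-0.111, -3.139, 0.001]
wrist_force: [-0.4, -0.4, -2.0]
opening: 0.0221
finger_force: 59.0
t 9.5 grasp [0.4999 0.1772 0.1732] yaw -4.08 tilt [-0.0005 -0.0005] -> turn -0.008 shift [-0.003  0.026  0.106]
green [425.3 373.7] 63 [0.6838 0.2738 0.065 ]
red [113.  331.9] 200 [ 0.6118 -0.0275  0.065 ]
blue [103.7 158.8] 899 [ 0.4507 -0.0168  0.03  ]
blue [212.5 159.2] 757 [0.4582 0.0834 0.03  ]
blue [320.9 151.3] 295 [0.4581 0.1839 0.03  ]
```

View pics/w3.png

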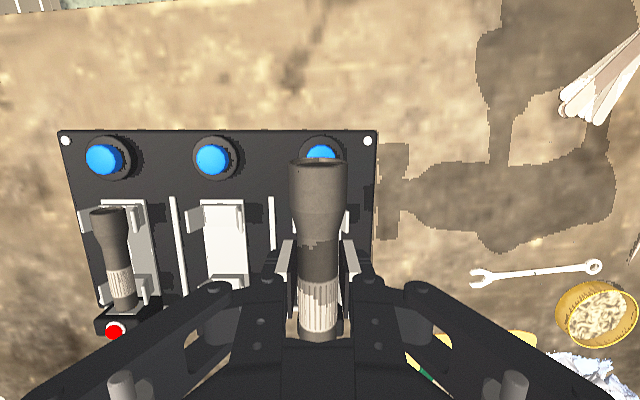

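```bash
python3 - <<'E'
from h import *
import json
s=json.load(open("pics/w3.json"));C=cam("wrist",s);d=np.load("pics/w3.npy");v,u=np.mgrid[0:400,0:640]
K,R,o=C;P=(np.stack([(u-K[0,2])/K[0,0]*d,(v-K[1,2])/K[1,1]*d,d],-1))@R.T+o
Rt=cv2.Rodrigues(np.array(s["orientation"]))[0];g=np.array(s["ee_pos"])+.054*Rt[:,2]
L=(P-g)@Rt   # tool coords about grasp point
m=(d>0)&(u>284)&(u<352)&(v>150)&(v<342)&(abs(L[...,1])<.016)&(L[...,2]<.04)&(L[...,2]>-.03)
q=L[m]
for lo in np.arange(-.065,.066,.0065):
    k=(q[:,0]>lo)&(q[:,0]<=lo+.0065)
    if k.sum()>3:print(round(lo*1e3,1),k.sum(),"y",(np.percentile(q[k,1],[2,50,98])*1e3).round(1),"ztop",(q[k,2].min()*1e3).round(1))
print("x ext",q[:,0].min(),q[:,0].max())
E
```

```text
-52.0 9 y [-10.   -9.2  10.7] ztop 6.2
-45.5 239 y [-9.8  0.7 10.6] ztop -0.3
-39.0 379 y [-9.5  0.2 10.5] ztop -1.0
-32.5 401 y [-10.1   0.2  10.3] ztop -1.4
-26.0 425 y [-9.6  0.7 10.8] ztop -1.4
-19.5 431 y [-9.4  0.2 10.7] ztop -1.5
-13.0 695 y [-12.4   0.2  13.3] ztop -29.8
-6.5 834 y [-12.3   0.7  13.3] ztop -29.7
-0.0 871 y [-12.3   0.7  13.4] ztop -29.7
6.5 1288 y [-14.6   0.7  15.3] ztop -28.2
13.0 508 y [-9.4  0.7 10.3] ztop -3.0
19.5 542 y [-10.5   0.2  11.3] ztop -4.7
26.0 688 y [-11.8   0.3  12.7] ztop -6.6
32.5 827 y [-12.4   0.3  13.1] ztop -6.9
39.0 863 y [-12.4   0.7  13.4] ztop -7.2
45.5 1224 y [-12.2   0.3  13.2] ztop -7.7
x ext -0.047403667293187235 0.05198704098664084
```

```bash
python3 - <<'E'
from h import *
to([.5563,.1759,.10],-4)
to([.5563,.1759,.052],-4)
E
```

```text
t 9.5 grasp [0.4999 0.1772 0.1732] yaw -4.08 tilt [-0.0005 -0.0005] -> turn -0.008 shift [-1.881  0.089  2.439]
t 9.5 grasp [0.4999 0.1772 0.1732] yaw -4.08 tilt [-0.0005 -0.0005] -> turn -0.008 shift [-1.882  0.089  4.039]
```

```bash
python3 -m creep '-0.5 0.03 0 0 5; -0.9 0.03 0.4 0 5; -0.48 0.03 1 0 5; 0 0 1 0 5; 0 0 0 0 5; 0 0 0 0 5'
python3 - <<'E'
from h import *
to([.5563,.1759,.052],-4);print(env.get_state()["wrist_force"])
E
```

```text
time: 10.25
ee_pos: [0.5575, 0.1765, 0.1562]
orientation: [0.111, 3.138, 0.0]
wrist_force: [0.2, -0.3, -1.3]
opening: 0.0222
finger_force: 59.1
t 10.25 grasp [0.5576 0.1765 0.1022] yaw -4.06 tilt [0.0011 0.0002] -> turn -0.006 shift [ 0.044 -0.024  1.673]
[ 0.20419667 -0.27742553 -1.29397787]
```

```bash
python3 -m creep '0.04 -0.02 0.6 0 5; 0 0 0.6 0 5; 0 0 0.4 0 5; 0 0 0 0 5; 0 0 0 0 5'
python3 -m creep '0 0 0.1 0 5; 0 0 0 0 5'
python3 -m creep '-0.1 0 0 0 5; -0.1 0 0 0 5; 0 0 0 0 5'
```

```text
time: 10.88
ee_pos: [0.5555, 0.1763, 0.1074]
orientation: [0.11, 3.14, 0.0]
wrist_force: [-0.5, 0.9, -0.4]
opening: 0.0223
finger_force: 59.1
time: 11.12
ee_pos: [0.5554, 0.1763, 0.1046]
orientation: [0.11, 3.139, 0.0]
wrist_force: [-0.0, 0.1, -1.9]
opening: 0.0225
finger_force: 59.1
time: 11.5
ee_pos: [0.5618, 0.1758, 0.1046]
orientation: [0.111, 3.139, 0.0]
wrist_force: [-1.1, 1.0, -1.2]
opening: 0.0222
finger_force: 59.1
```

```bash
python3 -m creep '0 0 0.06 0 5; 0 0 0 0 5'
python3 -m creep '-0.06 0 0 0 5; 0 0 0 0 5'
python3 -m creep '-0.05 0 0 0 5; 0 0 0 0 5'
```

```text
time: 11.75
ee_pos: [0.5616, 0.1759, 0.1034]
orientation: [0.11, 3.139, 0.0]
wrist_force: [-2.1, -0.1, 4.0]
opening: 0.0225
finger_force: 59.7
time: 12.0
ee_pos: [0.563, 0.1759, 0.1034]
orientation: [-0.11, -3.139, -0.0]
wrist_force: [-3.4, 0.5, 6.2]
opening: 0.0222
finger_force: 59.7
time: 12.25
ee_pos: [0.5644, 0.1758, 0.1034]
orientation: [-0.11, -3.139, -0.0]
wrist_force: [-3.6, -0.3, 6.0]
opening: 0.0224
finger_force: 59.8
```

```bash
python3 -m creep '-0.04 0 0 0 5; 0 0 0 0 5'
python3 -m creep '-0.04 0 0 0 5; 0 0 0 0 5'
```

```text
time: 12.5
ee_pos: [0.5646, 0.1758, 0.1033]
orientation: [-0.111, -3.137, -0.0]
wrist_force: [-6.9, 0.3, 7.7]
opening: 0.0224
finger_force: 60.0
time: 12.75
ee_pos: [0.5648, 0.1758, 0.1032]
orientation: [-0.111, -3.134, 0.0]
wrist_force: [-10.0, 1.5, 10.4]
opening: 0.0223
finger_force: 60.2
```

```bash
python3 -m creep '0 0 0 0 26; 0 0 0 0 36; 0 0 0 0 40; 0 0 0 0 40; 0 0 0 0 40; 0 0 -0.3 0 40; 0 0 -1 0 40; 0 0 -1 0 40; 0 0 -1 0 40; 0 0 0 0 40'
python3 -m creep '0.7 0 -0.5 0 5; 1 0 0 0 5; 1 0 0 0 5; 0 0 0 0 5; 0 0 0 0 5'
python3 - <<'E'
from h import *
import json
s=env.get_state();p,d=imaging.snapshot("wrist");cv2.imwrite("pics/w4.png",p);np.save("pics/w4.npy",d)
json.dump({k:np.array(v).tolist() for k,v in s.items()},open("pics/w4.json","w"));to([.465,.1824,.1],-4)
E
```

```text
time: 14.0
ee_pos: [0.5692, 0.176, 0.2056]
orientation: [0.11, 3.133, 0.003]
wrist_force: [0.4, -0.6, -0.9]
opening: 0.0397
finger_force: 0.0
time: 14.62
ee_pos: [0.4866, 0.1811, 0.2163]
orientation: [0.11, 3.139, -0.0]
wrist_force: [0.3, 0.4, 0.5]
opening: 0.0052
finger_force: 0.0
t 14.68 grasp [0.4869 0.1811 0.1624] yaw -4.03 tilt [ 0.0005 -0.    ] -> turn -0.003 shift [ 0.734 -0.007  2.081]
```

View pics/w4.png

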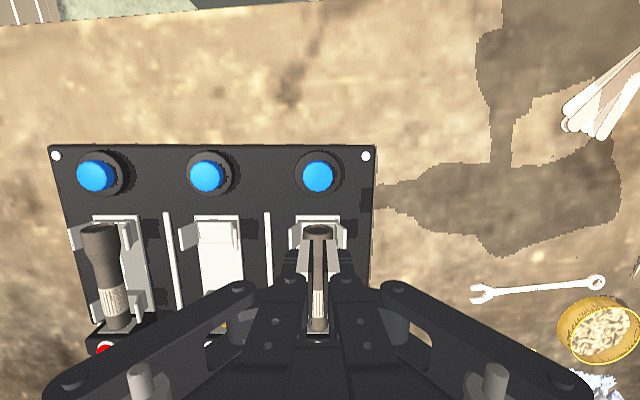

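Wrist view: the torch lies in the left cradle, head rim at (318,230), with the parked torch's head rim at (98,228). I'll compare the two head positions along the dock axis.

```bash
python3 - <<'E'
from h import *
import json
s=json.load(open("pics/w4.json"));C=cam("wrist",s);d=np.load("pics/w4.npy");v,u=np.mgrid[0:400,0:640]
K,R,o=C;P=(np.stack([(u-K[0,2])/K[0,0]*d,(v-K[1,2])/K[1,1]*d,d],-1))@R.T+o
a=np.radians(-4.);ex=np.array([np.cos(a),np.sin(a),0]);ey=np.array([-np.sin(a),np.cos(a),0])
B=np.stack([(P-[.4646,.1829,0])@ex,(P-[.4646,.1829,0])@ey,P[...,2]],-1)
for n,y0 in(("ours",0),("mid",-.1),("parked",-.2)):
    m=(d>0)&(abs(B[...,1]-y0)<.014)&(B[...,0]>.03)&(B[...,0]<.1)&(B[...,2]>.03)&(B[...,2]<.08)&(v<262)
    q=B[m]
    if len(q)<5: print(n,len(q));continue
    print(n,len(q),"front x",np.percentile(q[:,0],[0,2,5]).round(4),"y",np.percentile(q[:,1],[3,97]).round(4),"ztop",np.percentile(q[:,2],[97,100]).round(4))
H,S,V=cv2.split(cv2.cvtColor(cv2.imread("pics/w4.png"),cv2.COLOR_BGR2HSV))
for c,ar in blobs((H>95)&(H<125)&(S>140)&(V>90),100):
    k=P[int(c[1]),int(c[0])];print("btn",c,k.round(4),ray(C,c,k[2]).round(4))
E
```

```text
ours 587 front x [0.048  0.0484 0.0487] y [-0.0119  0.0123] ztop [0.0544 0.0556]
mid 0
parked 1272 front x [0.046  0.0469 0.0475] y [-0.2109 -0.1863] ztop [0.0538 0.055 ]
btn [ 94.81598318 175.07991588] [ 0.4497 -0.0117  0.0375] [ 0.4498 -0.011   0.0375]
btn [207.11788618 176.26693767] [0.4578 0.086  0.0359] [0.4581 0.0861 0.0359]
btn [317.47562582 175.68774704] [0.4637 0.1828 0.0361] [0.4644 0.1832 0.0361]
```

The head sits where a fully seated torch should be, within about 1 mm. A gentle nudge on the head with the closed fingers will make sure.

```bash
python3 -m creep '0 0 0.5 0 0; 0 0 1 0 0; 0 0 1 0 0; 0 0 0.8 0 0; 0 0 0.2 0 0; 0 0 0 0 0'
python3 -m creep '-0.25 0 0 0 0; 0 0 0 0 0'
python3 -m creep '-0.08 0 0 0 0; 0 0 0 0 0'
```

```text
time: 15.42
ee_pos: [0.4862, 0.1809, 0.1109]
orientation: [-0.111, -3.138, 0.001]
wrist_force: [0.5, -0.7, 0.1]
opening: 0.0
finger_force: 0.0
time: 15.68
ee_pos: [0.4954, 0.1809, 0.113]
orientation: [0.111, 3.137, 0.002]
wrist_force: [0.0, -0.1, 0.2]
opening: -0.0
finger_force: 0.0
time: 15.92
ee_pos: [0.4964, 0.1805, 0.112]
orientation: [0.11, 3.139, 0.0]
wrist_force: [-0.3, -0.1, -0.1]
opening: -0.0004
finger_force: 0.0
```

```bash
python3 -m creep '-0.1 0 0 0 0; 0 0 0 0 0'
python3 -m creep '-0.08 0 0 0 0; 0 0 0 0 0'
python3 -m creep '-0.08 0 0 0 0; 0 0 0 0 0'
```

```text
time: 16.18
ee_pos: [0.4993, 0.1802, 0.1117]
orientation: [0.11, 3.139, 0.0]
wrist_force: [0.1, -0.8, 0.3]
opening: -0.0002
finger_force: 0.0
time: 16.42
ee_pos: [0.5014, 0.18, 0.1115]
orientation: [-0.11, -3.139, 0.0]
wrist_force: [-0.3, -0.6, 0.1]
opening: -0.0002
finger_force: 0.1
time: 16.68
ee_pos: [0.5019, 0.1796, 0.1111]
orientation: [-0.111, -3.135, 0.001]
wrist_force: [-6.7, 0.9, 4.3]
opening: 0.0
finger_force: 3.0
```

That was a stiff stop at once (6.7 N), so the torch is seated against the block. Now I'll back off and move to the button.

```bash
python3 -m creep '0.5 0 0 0 0; 0 0 -0.7 0 0; 0.5 0 0 0 0; 0.3 0 0 0 0; 0 0 0 0 0; 0 0 0 0 0'
python3 - <<'E'
from h import *
to([.4645,.1829,.065],-4)
E
```

```text
time: 17.42
ee_pos: [0.4647, 0.1826, 0.1322]
orientation: [-0.11, -3.139, 0.0]
wrist_force: [0.0, -0.2, 0.0]
opening: -0.0003
finger_force: 0.0
t 17.43 grasp [0.4646 0.1825 0.0782] yaw -4.02 tilt [-0.0002 -0.0002] -> turn -0.002 shift [0.005 0.012 0.44 ]
```

```bash
python3 -m creep '0 0 0.5 0 0; 0 0 0.15 0 0; 0 0 0 0 0'
python3 -m creep '0 0 0.1 0 0; 0 0 0 0 0'
python3 -m creep '0 0 0.1 0 0; 0 0 0 0 0'
```

```text
time: 17.8
ee_pos: [0.4643, 0.1823, 0.1119]
orientation: [-0.111, -3.137, 0.001]
wrist_force: [0.3, 0.3, 0.8]
opening: -0.0002
finger_force: 0.0
time: 18.05
ee_pos: [0.465, 0.1826, 0.11]
orientation: [-0.111, -3.14, 0.0]
wrist_force: [0.5, 0.1, 0.9]
opening: 0.0
finger_force: 0.0
time: 18.3
ee_pos: [0.4648, 0.1825, 0.107]
orientation: [-0.11, -3.139, 0.0]
wrist_force: [-1.0, -0.2, -0.9]
opening: -0.0006
finger_force: 0.0
```

```bash
for i in 1; do python3 -m creep '0 0 0.1 0 0; 0 0 0 0 0'; done
python3 -m creep '0 0 0.1 0 0; 0 0 0 0 0'
python3 -m creep '0 0 0.1 0 0; 0 0 0 0 0'
```

```text
time: 18.55
ee_pos: [0.4651, 0.1826, 0.1043]
orientation: [0.11, 3.139, 0.0]
wrist_force: [-0.6, -0.6, 2.2]
opening: -0.0002
finger_force: 1.3
time: 18.8
ee_pos: [0.4652, 0.1827, 0.1012]
orientation: [0.11, 3.139, 0.0]
wrist_force: [-1.2, 0.5, 4.4]
opening: -0.0001
finger_force: 2.2
time: 19.05
ee_pos: [0.4654, 0.1828, 0.1004]
orientation: [-0.11, -3.14, 0.0]
wrist_force: [-6.3, -2.7, 20.6]
opening: 0.0002
finger_force: 10.4
```

The button is bottomed (20 N, well above the 5 N spring). Now I'll release it, retreat and check.

```bash
python3 -m creep '0 0 0 0 0; 0 0 -0.5 0 0; 0 0 -1 0 0; 0 0 -1 0 0; 0 0 -1 0 0; 0 0 -1 0 0; 0 1 -1 0 0; 0 1 0 0 0; 0 1 0 0 0; 0 1 0 0 0; 0 0 0 0 0; 0 0 0 0 0'
python3 - <<'E'
from h import *
s=env.get_state();p,d=imaging.snapshot("wrist");t,D=imaging.snapshot("top")
print(s["time"],s["wrist_force"])
o=np.zeros((600,800,3),np.uint8);o[:400,:640]=p;o[400:600,:300]=cv2.resize(t[165:245,225:345],(300,200));o[400:600,310:760]=cv2.resize(t[120:280,150:510],(450,200));cv2.imwrite("pics/f.png",o)
C=cam("wrist",s);v,u=np.mgrid[0:400,0:640]
K,R,q=C;P=(np.stack([(u-K[0,2])/K[0,0]*d,(v-K[1,2])/K[1,1]*d,d],-1))@R.T+q
H,S,V=cv2.split(cv2.cvtColor(p,cv2.COLOR_BGR2HSV))
for c,a in blobs((H>95)&(H<125)&(S>140)&(V>90),100):
    print("btn",c.round(),P[int(c[1]),int(c[0])].round(4))
E
```

```text
time: 20.55
ee_pos: [0.4729, 0.3017, 0.2625]
orientation: [-0.11, -3.139, 0.002]
wrist_force: [1.0, -0.5, 0.6]
opening: 0.0001
finger_force: 0.0
20.55 [ 1.04354521 -0.51091286  0.62404668]
btn [ 20. 187.] [ 0.4492 -0.0112  0.0356]
btn [113. 188.] [0.4562 0.0866 0.0354]
btn [207. 188.] [0.4643 0.1841 0.0344]
```

View pics/f.png

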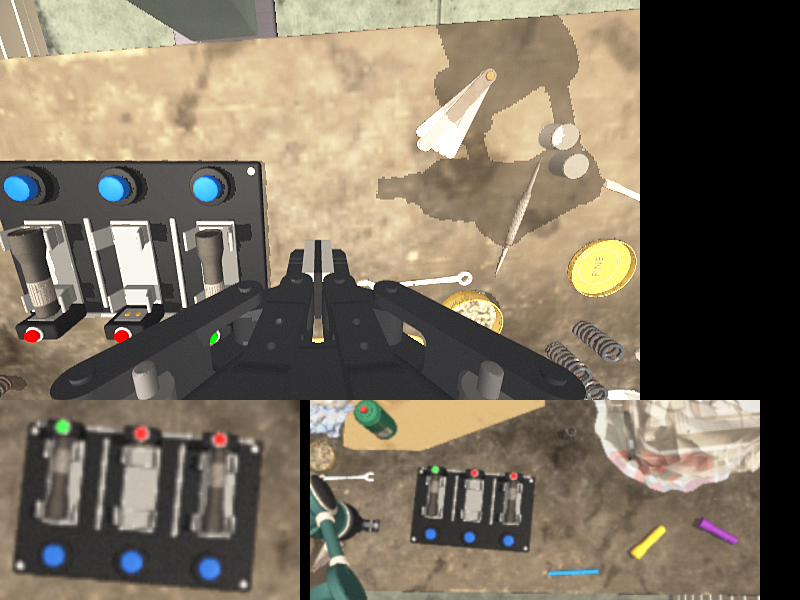

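The torch lies in the green (left) bay with its tail at the contact block, level with the parked one. The left button (207,187) is back up and everything else is in place.

```bash
python3 -c "
from plant import env
print(env.hand_in())"
```

```text
the job is handed in; nothing more can be done
None
```

The torch is in the green-lamp bay (left) with its tail against the contact block and has been let go; that bay's button was then pressed fully down and released, and the job was handed in at about 20.6 s without any verdict being returned.

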